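# Load a batch of wax blanks in the mill's clamping tray

## Task

Load the wax mill's work tray with the next batch: free the clamp knob, slide the stop bar right back to its end stop, and set every green wax blank flat and boss up in the two marked lanes, packed square and close together from the fixed fence outwards, shared so that both lanes end level. If the number of blanks is odd, make up the short lane with the aluminium packer so that the bar bears on both lanes; if it is even, leave the packer off the tray. Then slide the bar up against the blanks so that they are held between it and the fence, turn the knob clockwise until it is fully tight, and leave the other things on the bench where they are.

Things in the scene. Friction and masses are not known exactly. Their poses are not given: they have to be found in the camera images.
- tray: Fixed aluminium work tray of a wax mill, 210 x 220 mm, top face 18 mm above the bench. Origin: centre of the underside. At its +y end a steel fence, 18 mm high, inner face at y = +95 mm. Two engraved lanes 43 mm wide run along y from the fence, centred at x = -45 mm (near) and +45 mm (far), three 40 mm squares each; a T-slot lies between.
- stop_bar (a joint): Steel stop bar across both lanes, 150 mm (tray x) x 24 mm (tray y) x 18 mm high, sliding along tray y. Value in m: 0 with its face 60 mm from the fence, growing away from the fence to the end stop at 0.09 (150 mm). Free it drags with 1.2 N and stays where left; clamped it holds against 30 N. Can be moved by the knob's grip.
- bar_face (a point): Middle of the stop bar's face that looks to the fence, 10 mm above the plate; axes as the tray's.
- clamp_knob (a joint): Clamp knob on the middle of the stop bar, travelling with it. Value in rad: 0 fully free, growing clockwise from above to a stop at 1.55; it bites from 0.9, the bar is free below 0.6, fully tight above 1.2. Takes up to 0.25 N m, springs back by 0.03 when let go. At 0 its grip lies along tray y, tight nearly along tray x.
- clamp_grip (a point): Point on the knob's axis at the height to grip, 63 mm above the bench. The red T-grip is an upright plate 12 mm thick, 40 mm long, from 31 to 55 mm above the tray's top, on a 10 mm stem. The point turns with the knob: x is the grip's thickness, y its length.
- near1 (a point): Centre of place 1 of the near lane (1 is at the fence, 3 farthest from it), on the tray's top face: where the centre of a 40 mm piece comes when the lane is packed tight from the fence. Tray frame: x -45 mm, y 75 mm.
- far1 (a point): Centre of place 1 of the far lane (1 is at the fence, 3 farthest from it), on the tray's top face: where the centre of a 40 mm piece comes when the lane is packed tight from the fence. Tray frame: x +45 mm, y 75 mm.
- near2 (a point): Centre of place 2 of the near lane (1 is at the fence, 3 farthest from it), on the tray's top face: where the centre of a 40 mm piece comes when the lane is packed tight from the fence. Tray frame: x -45 mm, y 35 mm.
- far2 (a point): Centre of place 2 of the far lane (1 is at the fence, 3 farthest from it), on the tray's top face: where the centre of a 40 mm piece comes when the lane is packed tight from the fence. Tray frame: x +45 mm, y 35 mm.
- near3 (a point): Centre of place 3 of the near lane (1 is at the fence, 3 farthest from it), on the tray's top face: where the centre of a 40 mm piece comes when the lane is packed tight from the fence. Tray frame: x -45 mm, y -5 mm.
- far3 (a point): Centre of place 3 of the far lane (1 is at the fence, 3 farthest from it), on the tray's top face: where the centre of a 40 mm piece comes when the lane is packed tight from the fence. Tray frame: x +45 mm, y -5 mm.
- blank1: Green carving-wax blank, 15 to 31 g: square base 40 x 40 x 10 mm with a round boss 21 mm across, 8 mm high on top. Origin: centre of the underside; z up, x and y square to the sides. Starts on the 2 mm thick bench mat. Three to six blanks are there.
- blank2: Green carving-wax blank, 15 to 31 g: square base 40 x 40 x 10 mm with a round boss 21 mm across, 8 mm high on top. Origin: centre of the underside; z up, x and y square to the sides. Starts on the 2 mm thick bench mat. Three to six blanks are there.
- blank3: Green carving-wax blank, 15 to 31 g: square base 40 x 40 x 10 mm with a round boss 21 mm across, 8 mm high on top. Origin: centre of the underside; z up, x and y square to the sides. Starts on the 2 mm thick bench mat. Three to six blanks are there.
- blank4: Green carving-wax blank, 15 to 31 g: square base 40 x 40 x 10 mm with a round boss 21 mm across, 8 mm high on top. Origin: centre of the underside; z up, x and y square to the sides. Starts on the 2 mm thick bench mat. Three to six blanks are there.
- blank5: Green carving-wax blank, 15 to 31 g: square base 40 x 40 x 10 mm with a round boss 21 mm across, 8 mm high on top. Origin: centre of the underside; z up, x and y square to the sides. Starts on the 2 mm thick bench mat. Three to six blanks are there.
- blank6: Green carving-wax blank, 15 to 31 g: square base 40 x 40 x 10 mm with a round boss 21 mm across, 8 mm high on top. Origin: centre of the underside; z up, x and y square to the sides. Starts on the 2 mm thick bench mat. Three to six blanks are there.
- packer: Aluminium packer block with a dark spot in the middle of its top, 40 x 40 x 12 mm, about 50 g. Origin: centre of its underside; z up, x and y square to its sides. Starts on the bench mat.
- carved_model: Finished model in purple wax, 36 mm square with a ring standing on it, 34 mm high, on the mat's far right corner; not part of the batch. Origin: centre of its underside.
- ring_a: Steel finger ring, 22 mm across, 6 mm high, on the mat's near left corner; origin: centre of its underside.
- ring_b: Brass finger ring, 21 mm across, 5 mm high, beside it; origin: centre of its underside.
- pin_vice: Pin vice (small hand drill), about 110 mm long, 15 mm thick, lying beyond the tray and mat; origin: under its middle.
- bench_brush: Bench brush, 160 mm long, lying on the robot's side of the mat; origin: under its middle.
- blue_model: Finished model in blue wax, 32 mm square, 22 mm high, left of the tray; not part of the batch. Origin: centre of its underside.
Mind the look-alikes: they are no part of the job. Leave any orange or yellow look-alike of the blank4 alone.

How it is judged:
On the way, in this order (a step that is already met when the one before it is completed fails the run):
1. the clamp knob is freed (below 0.5 rad) (value of joint clamp_knob below 0.5 rad), for 0.2 s.
2. the stop bar is slid right back to its end stop (within 8 mm) (value of joint stop_bar above 0.082 m), for 0.2 s.
3. with the clamp still free, the whole batch is packed in the lanes and the bar is up against it (value of joint clamp_knob below 0.6 rad and (horizontal distance between blank1 and near1 below 0.008 m or horizontal distance between blank1 and far1 below 0.008 m or horizontal distance between blank1 and near2 below 0.008 m or horizontal distance between blank1 and far2 below 0.008 m or horizontal distance between blank1 and near3 below 0.008 m or horizontal distance between blank1 and far3 below 0.008 m) and (angle between the x axis of blank1 and the x axis of tray, either way round below 0.15 rad or angle between the x axis of blank1 and the y axis of tray, either way round below 0.15 rad) and angle between each of blank1, blank2, blank3, blank4, blank5, blank6's own z axis and vertical below 0.1 rad and height (world z) of each of blank1, blank2, blank3, blank4, blank5, blank6 below 0.023 m and (horizontal distance between blank2 and near1 below 0.008 m or horizontal distance between blank2 and far1 below 0.008 m or horizontal distance between blank2 and near2 below 0.008 m or horizontal distance between blank2 and far2 below 0.008 m or horizontal distance between blank2 and near3 below 0.008 m or horizontal distance between blank2 and far3 below 0.008 m) and (angle between the x axis of blank2 and the x axis of tray, either way round below 0.15 rad or angle between the x axis of blank2 and the y axis of tray, either way round below 0.15 rad) and (horizontal distance between blank3 and near1 below 0.008 m or horizontal distance between blank3 and far1 below 0.008 m or horizontal distance between blank3 and near2 below 0.008 m or horizontal distance between blank3 and far2 below 0.008 m or horizontal distance between blank3 and near3 below 0.008 m or horizontal distance between blank3 and far3 below 0.008 m) and (angle between the x axis of blank3 and the x axis of tray, either way round below 0.15 rad or angle between the x axis of blank3 and the y axis of tray, either way round below 0.15 rad) and (horizontal distance between blank4 and near1 below 0.008 m or horizontal distance between blank4 and far1 below 0.008 m or horizontal distance between blank4 and near2 below 0.008 m or horizontal distance between blank4 and far2 below 0.008 m or horizontal distance between blank4 and near3 below 0.008 m or horizontal distance between blank4 and far3 below 0.008 m) and (angle between the x axis of blank4 and the x axis of tray, either way round below 0.15 rad or angle between the x axis of blank4 and the y axis of tray, either way round below 0.15 rad) and (horizontal distance between blank5 and near1 below 0.008 m or horizontal distance between blank5 and far1 below 0.008 m or horizontal distance between blank5 and near2 below 0.008 m or horizontal distance between blank5 and far2 below 0.008 m or horizontal distance between blank5 and near3 below 0.008 m or horizontal distance between blank5 and far3 below 0.008 m) and (angle between the x axis of blank5 and the x axis of tray, either way round below 0.15 rad or angle between the x axis of blank5 and the y axis of tray, either way round below 0.15 rad) and (horizontal distance between blank6 and near1 below 0.008 m or horizontal distance between blank6 and far1 below 0.008 m or horizontal distance between blank6 and near2 below 0.008 m or horizontal distance between blank6 and far2 below 0.008 m or horizontal distance between blank6 and near3 below 0.008 m or horizontal distance between blank6 and far3 below 0.008 m) and (angle between the x axis of blank6 and the x axis of tray, either way round below 0.15 rad or angle between the x axis of blank6 and the y axis of tray, either way round below 0.15 rad) and (((horizontal distance between packer and near1 below 0.008 m or horizontal distance between packer and far1 below 0.008 m or horizontal distance between packer and near2 below 0.008 m or horizontal distance between packer and far2 below 0.008 m or horizontal distance between packer and near3 below 0.008 m or horizontal distance between packer and far3 below 0.008 m) and (angle between the x axis of packer and the x axis of tray, either way round below 0.15 rad or angle between the x axis of packer and the y axis of tray, either way round below 0.15 rad) and (angle between packer's own z axis and vertical below 0.1 rad and height (world z) of packer below 0.023 m)) or x of packer in the frame of tray above 0.115 m or x of packer in the frame of tray below -0.115 m or y of packer in the frame of tray above 0.12 m or y of packer in the frame of tray below -0.12 m) and horizontal distance between any of blank1, blank2, blank3, blank4, blank5, blank6, packer and near1 below 0.008 m and horizontal distance between any of blank1, blank2, blank3, blank4, blank5, blank6, packer and far1 below 0.008 m and horizontal distance between any of blank1, blank2, blank3, blank4, blank5, blank6, packer and near2 below 0.008 m and horizontal distance between any of blank1, blank2, blank3, blank4, blank5, blank6, packer and far2 below 0.008 m and ((horizontal distance between any of blank1, blank2, blank3, blank4, blank5, blank6, packer and near3 below 0.008 m and horizontal distance between any of blank1, blank2, blank3, blank4, blank5, blank6, packer and far3 below 0.008 m) or (not (horizontal distance between blank1 and near3 below 0.008 m) and not (horizontal distance between blank2 and near3 below 0.008 m) and not (horizontal distance between blank3 and near3 below 0.008 m) and not (horizontal distance between blank4 and near3 below 0.008 m) and not (horizontal distance between blank5 and near3 below 0.008 m) and not (horizontal distance between blank6 and near3 below 0.008 m) and not (horizontal distance between packer and near3 below 0.008 m) and not (horizontal distance between blank1 and far3 below 0.008 m) and not (horizontal distance between blank2 and far3 below 0.008 m) and not (horizontal distance between blank3 and far3 below 0.008 m) and not (horizontal distance between blank4 and far3 below 0.008 m) and not (horizontal distance between blank5 and far3 below 0.008 m) and not (horizontal distance between blank6 and far3 below 0.008 m) and not (horizontal distance between packer and far3 below 0.008 m))) and ((y of blank1 in the frame of bar_face between 0.016 and 0.0245 m and x of blank1 in the frame of tray below -0.03 m) or (y of blank2 in the frame of bar_face between 0.016 and 0.0245 m and x of blank2 in the frame of tray below -0.03 m) or (y of blank3 in the frame of bar_face between 0.016 and 0.0245 m and x of blank3 in the frame of tray below -0.03 m) or (y of blank4 in the frame of bar_face between 0.016 and 0.0245 m and x of blank4 in the frame of tray below -0.03 m) or (y of blank5 in the frame of bar_face between 0.016 and 0.0245 m and x of blank5 in the frame of tray below -0.03 m) or (y of blank6 in the frame of bar_face between 0.016 and 0.0245 m and x of blank6 in the frame of tray below -0.03 m) or (y of packer in the frame of bar_face between 0.016 and 0.0245 m and x of packer in the frame of tray below -0.03 m)) and ((y of blank1 in the frame of bar_face between 0.016 and 0.0245 m and x of blank1 in the frame of tray above 0.03 m) or (y of blank2 in the frame of bar_face between 0.016 and 0.0245 m and x of blank2 in the frame of tray above 0.03 m) or (y of blank3 in the frame of bar_face between 0.016 and 0.0245 m and x of blank3 in the frame of tray above 0.03 m) or (y of blank4 in the frame of bar_face between 0.016 and 0.0245 m and x of blank4 in the frame of tray above 0.03 m) or (y of blank5 in the frame of bar_face between 0.016 and 0.0245 m and x of blank5 in the frame of tray above 0.03 m) or (y of blank6 in the frame of bar_face between 0.016 and 0.0245 m and x of blank6 in the frame of tray above 0.03 m) or (y of packer in the frame of bar_face between 0.016 and 0.0245 m and x of packer in the frame of tray above 0.03 m))), for 0.2 s.
At the end, for the whole second after the job is handed in: All blanks flat, square (0.15 rad), within 8 mm of lane places; places 1 and 2 of both lanes filled, 3 both filled or both empty, packer only in the odd place, else off the tray; bar within 4 mm of the last piece in each lane; knob above 1.2 rad; all at rest ((horizontal distance between blank1 and near1 below 0.008 m or horizontal distance between blank1 and far1 below 0.008 m or horizontal distance between blank1 and near2 below 0.008 m or horizontal distance between blank1 and far2 below 0.008 m or horizontal distance between blank1 and near3 below 0.008 m or horizontal distance between blank1 and far3 below 0.008 m) and (angle between the x axis of blank1 and the x axis of tray, either way round below 0.15 rad or angle between the x axis of blank1 and the y axis of tray, either way round below 0.15 rad) and angle between each of blank1, blank2, blank3, blank4, blank5, blank6's own z axis and vertical below 0.1 rad and height (world z) of each of blank1, blank2, blank3, blank4, blank5, blank6 below 0.023 m and (horizontal distance between blank2 and near1 below 0.008 m or horizontal distance between blank2 and far1 below 0.008 m or horizontal distance between blank2 and near2 below 0.008 m or horizontal distance between blank2 and far2 below 0.008 m or horizontal distance between blank2 and near3 below 0.008 m or horizontal distance between blank2 and far3 below 0.008 m) and (angle between the x axis of blank2 and the x axis of tray, either way round below 0.15 rad or angle between the x axis of blank2 and the y axis of tray, either way round below 0.15 rad) and (horizontal distance between blank3 and near1 below 0.008 m or horizontal distance between blank3 and far1 below 0.008 m or horizontal distance between blank3 and near2 below 0.008 m or horizontal distance between blank3 and far2 below 0.008 m or horizontal distance between blank3 and near3 below 0.008 m or horizontal distance between blank3 and far3 below 0.008 m) and (angle between the x axis of blank3 and the x axis of tray, either way round below 0.15 rad or angle between the x axis of blank3 and the y axis of tray, either way round below 0.15 rad) and (horizontal distance between blank4 and near1 below 0.008 m or horizontal distance between blank4 and far1 below 0.008 m or horizontal distance between blank4 and near2 below 0.008 m or horizontal distance between blank4 and far2 below 0.008 m or horizontal distance between blank4 and near3 below 0.008 m or horizontal distance between blank4 and far3 below 0.008 m) and (angle between the x axis of blank4 and the x axis of tray, either way round below 0.15 rad or angle between the x axis of blank4 and the y axis of tray, either way round below 0.15 rad) and (horizontal distance between blank5 and near1 below 0.008 m or horizontal distance between blank5 and far1 below 0.008 m or horizontal distance between blank5 and near2 below 0.008 m or horizontal distance between blank5 and far2 below 0.008 m or horizontal distance between blank5 and near3 below 0.008 m or horizontal distance between blank5 and far3 below 0.008 m) and (angle between the x axis of blank5 and the x axis of tray, either way round below 0.15 rad or angle between the x axis of blank5 and the y axis of tray, either way round below 0.15 rad) and (horizontal distance between blank6 and near1 below 0.008 m or horizontal distance between blank6 and far1 below 0.008 m or horizontal distance between blank6 and near2 below 0.008 m or horizontal distance between blank6 and far2 below 0.008 m or horizontal distance between blank6 and near3 below 0.008 m or horizontal distance between blank6 and far3 below 0.008 m) and (angle between the x axis of blank6 and the x axis of tray, either way round below 0.15 rad or angle between the x axis of blank6 and the y axis of tray, either way round below 0.15 rad) and (((horizontal distance between packer and near1 below 0.008 m or horizontal distance between packer and far1 below 0.008 m or horizontal distance between packer and near2 below 0.008 m or horizontal distance between packer and far2 below 0.008 m or horizontal distance between packer and near3 below 0.008 m or horizontal distance between packer and far3 below 0.008 m) and (angle between the x axis of packer and the x axis of tray, either way round below 0.15 rad or angle between the x axis of packer and the y axis of tray, either way round below 0.15 rad) and (angle between packer's own z axis and vertical below 0.1 rad and height (world z) of packer below 0.023 m)) or x of packer in the frame of tray above 0.115 m or x of packer in the frame of tray below -0.115 m or y of packer in the frame of tray above 0.12 m or y of packer in the frame of tray below -0.12 m) and horizontal distance between any of blank1, blank2, blank3, blank4, blank5, blank6, packer and near1 below 0.008 m and horizontal distance between any of blank1, blank2, blank3, blank4, blank5, blank6, packer and far1 below 0.008 m and horizontal distance between any of blank1, blank2, blank3, blank4, blank5, blank6, packer and near2 below 0.008 m and horizontal distance between any of blank1, blank2, blank3, blank4, blank5, blank6, packer and far2 below 0.008 m and ((horizontal distance between any of blank1, blank2, blank3, blank4, blank5, blank6, packer and near3 below 0.008 m and horizontal distance between any of blank1, blank2, blank3, blank4, blank5, blank6, packer and far3 below 0.008 m) or (not (horizontal distance between blank1 and near3 below 0.008 m) and not (horizontal distance between blank2 and near3 below 0.008 m) and not (horizontal distance between blank3 and near3 below 0.008 m) and not (horizontal distance between blank4 and near3 below 0.008 m) and not (horizontal distance between blank5 and near3 below 0.008 m) and not (horizontal distance between blank6 and near3 below 0.008 m) and not (horizontal distance between packer and near3 below 0.008 m) and not (horizontal distance between blank1 and far3 below 0.008 m) and not (horizontal distance between blank2 and far3 below 0.008 m) and not (horizontal distance between blank3 and far3 below 0.008 m) and not (horizontal distance between blank4 and far3 below 0.008 m) and not (horizontal distance between blank5 and far3 below 0.008 m) and not (horizontal distance between blank6 and far3 below 0.008 m) and not (horizontal distance between packer and far3 below 0.008 m))) and ((y of blank1 in the frame of bar_face between 0.016 and 0.0245 m and x of blank1 in the frame of tray below -0.03 m) or (y of blank2 in the frame of bar_face between 0.016 and 0.0245 m and x of blank2 in the frame of tray below -0.03 m) or (y of blank3 in the frame of bar_face between 0.016 and 0.0245 m and x of blank3 in the frame of tray below -0.03 m) or (y of blank4 in the frame of bar_face between 0.016 and 0.0245 m and x of blank4 in the frame of tray below -0.03 m) or (y of blank5 in the frame of bar_face between 0.016 and 0.0245 m and x of blank5 in the frame of tray below -0.03 m) or (y of blank6 in the frame of bar_face between 0.016 and 0.0245 m and x of blank6 in the frame of tray below -0.03 m) or (y of packer in the frame of bar_face between 0.016 and 0.0245 m and x of packer in the frame of tray below -0.03 m)) and ((y of blank1 in the frame of bar_face between 0.016 and 0.0245 m and x of blank1 in the frame of tray above 0.03 m) or (y of blank2 in the frame of bar_face between 0.016 and 0.0245 m and x of blank2 in the frame of tray above 0.03 m) or (y of blank3 in the frame of bar_face between 0.016 and 0.0245 m and x of blank3 in the frame of tray above 0.03 m) or (y of blank4 in the frame of bar_face between 0.016 and 0.0245 m and x of blank4 in the frame of tray above 0.03 m) or (y of blank5 in the frame of bar_face between 0.016 and 0.0245 m and x of blank5 in the frame of tray above 0.03 m) or (y of blank6 in the frame of bar_face between 0.016 and 0.0245 m and x of blank6 in the frame of tray above 0.03 m) or (y of packer in the frame of bar_face between 0.016 and 0.0245 m and x of packer in the frame of tray above 0.03 m)) and linear speed of each of blank1, blank2, blank3, blank4, blank5, blank6, packer below 0.02 m/s and value of joint clamp_knob above 1.2 rad); the robot touches nothing.
It fails at once if another thing on the bench is moved by more than 3 cm (distance of any of carved_model, ring_a, ring_b, pin_vice, bench_brush, blue_model from where it was at the start of the episode above 0.03 m).
Of blank1, blank2, blank3, blank4, blank5, blank6 only 3 to 6 are there at a start; the rules pass over those that are not, and their reading is None.
At some moment in a run one of blank1, blank2, blank3, blank4, blank5, blank6, packer may be knocked a few centimetres aside while the robot is not near it.
Once in a run the grip may slacken for a moment while it holds something.
It also fails if it takes over 210 s, if anything falls off the work surface, if the arm or the gripper's body presses on something with over 40 N, if the wrist force passes 120 N, or if a joint passes its speed limit or range.

## Robot

A 6-joint arm with a two-finger parallel gripper is mounted at the origin on the work surface. World frame = base frame: x ahead of the robot, y to its left, z up, the work surface at z = 0. Lengths are in m, angles in rad, forces in N, time in s.
With the tool pointing down it reaches from about 0.4 to 0.825 m from the base axis. Payload 7 kg.
Tool frame: the origin (TCP) lies at the very end of the fingers, on their centre line; the grasp point (between the pads) lies 19 mm behind it; z points along the fingers, x is the direction in which the jaws open and shut, and the axes are right-handed (so a half turn about z gives the same grasp; the last joint's range is limited). The gripper opens to 85 mm and grips with 20 to 120 N. Pads are 22 mm wide; open, the fingers measure 114 mm over their backs; the gripper's body (76 mm by 85 mm) begins 54 mm behind the grasp point. The pads swing forward as they close: fully open they stand 13 mm farther back than shut.
Start: joints at [-0.862, 0.359, 0.012, 0, -1.224, -0.288], TCP at [0.276, -0.616, 0.231] pointing down, gripper open.
Joint ranges: [-3.07, 3.07], [-1.43, 2.12], [-1.02, 1.25], [-3.03, 1.67], [-3.05, -0], [-3.03, 3.03]. Speed limits (rad/s): [2.39, 2.39, 3.01, 3.14, 3.14, 3.14].

## Interface

Orientations are given as a rotation vector (axis times angle).
In Python, from cell import bot, effector, kin, status, eyes, ticket gives the robot as it stands. Calls block until the motion is done:
- bot.move_pose(position, orientation): joint-space move of the TCP to a pose.
- bot.movel(position, vel=0.15, ori=None, until_force=None): straight line of the TCP; ori=None keeps the orientation; vel is the mean speed in m/s. With until_force (N) it stops when the force on the tool has changed by that much, and returns True; else False.
- bot.set_joints(angles): joint-space move.
- effector.command_gripper(opening, squeeze=None): finger opening in m; squeeze is the grip in N (None keeps the last); returns when the fingers have stopped.
- bot.hold(seconds).
- kin.inverse_kinematics(position, orientation): joint angles nearest the present ones, or None.
- status.read_state(): the state.
- eyes.grab_frame(name): name is "side" or "top" or "wrist"; returns a dict with "image" (480x640x3 uint8, red, green, blue), "depth" (480x640 float32, m along the optical axis (not along the pixel's ray), 0 where there is no reading), "K" (3x3 intrinsics, pixels), "extrinsics" (4x4, takes a point from camera to world coordinates). Camera axes: x right, y up, looking along -z (the intrinsics and any distortion apply to the point x, -y, -z); pixel columns grow to the right and rows downward; lengths in m; the calibration is good to about 2 mm. A picture is of the moment at which its call begins.
A pose or a line that the arm cannot do raises bot.IKError and nothing moves.
- ticket.sign_off(): hands the job in, once; it reports no verdict.
The state is a dict: "time_s": time; "joints": joint angles; "joint_velocities": joint speeds; "joint_torque": joint torques, N m; "tool_pos": TCP position; "orientation": TCP orientation; "ft_force": force on the tool from outside, world axes, zero at the start; "moment": the same for the moment, N m; "grip_width": finger opening in m.
Only numpy, scipy, OpenCV 4.12 (cv2) and the standard library are available. Lean on these libraries where they do the work, as an engineer would, in place of code of your own. Each camera call takes 0.05 s, during which the arm holds its last target.

## Working session

There is one attempt and no reset: what is moved stays moved. The work goes in short steps, each a Python script; the robot and the scene stay as the last script left them, time stands still between calls to the robot, and variables do not carry over. Pictures are saved under pics/ and viewed, and the job is handed in when it is done.

```bash
ls -la; mkdir -p pics
cat > h.py <<'E'
import numpy as np, cv2
from cell import bot, effector, kin, status, eyes, ticket
def snap(n,fn):
    f=eyes.grab_frame(n); cv2.imwrite('pics/'+fn,f['image'][:,:,::-1]); np.savez('pics/'+fn[:-4]+'.npz',**{k:f[k] for k in('image','depth','K','extrinsics')}); return f
def onplane(f,u,v,z):
    K=f['K'];T=f['extrinsics']; d=np.array([(u-K[0,2])/K[0,0],-(v-K[1,2])/K[1,1],-1.])
    D=T[:3,:3]@d; o=T[:3,3]; return o+D*(z-o[2])/D[2]
E
python3 - <<'E'
from h import *
for n in('top','side','wrist'):
    f=snap(n,n+'0.png'); print(n,[k for k in f],f['K'].tolist(),f['extrinsics'].round(3).tolist(),(f['depth']>0).mean())
print(status.read_state())
E
```

```text
total 12
drwxr-xr-x  3 agent agent 4096 Dec  7 14:50 .
drwxr-xr-x 23 root  root  4096 Dec  7 14:50 ..
drwxr-xr-x  2 agent agent 4096 Dec  7 14:50 pics
top ['image', 'depth', 'K', 'extrinsics'] [[503.63250560134554, 0.0, 317.91042092875665], [0.0, 503.63250560134554, 240.6032582550557], [0.0, 0.0, 1.0]] [[0.027, 0.972, -0.233, 0.293], [-1.0, 0.028, -0.001, -0.027], [0.006, 0.233, 0.972, 1.135], [0.0, 0.0, 0.0, 1.0]] 0.9961783854166667
side ['image', 'depth', 'K', 'extrinsics'] [[441.476717482795, 0.0, 317.11590809685146], [0.0, 441.476717482795, 239.36589040436056], [0.0, 0.0, 1.0]] [[0.704, 0.386, -0.596, -0.071], [-0.71, 0.37, -0.599, -0.592], [-0.011, 0.845, 0.535, 0.614], [0.0, 0.0, 0.0, 1.0]] 0.9960514322916667
wrist ['image', 'depth', 'K', 'extrinsics'] [[400.35371536753314, 0.0, 320.6678697947706], [0.0, 400.35371536753314, 242.91750663163447], [0.0, 0.0, 1.0]] [[-0.408, -0.875, -0.263, 0.208], [0.913, -0.39, -0.117, -0.646], [0.0, -0.288, 0.958, 0.374], [0.0, 0.0, 0.0, 1.0]] 0.996044921875
{'time_s': 0.15, 'joints': array([-8.61896390e-01,  3.59222127e-01,  1.12964504e-02, -2.15463809e-04,
       -1.22411159e+00, -2.88138768e-01]), 'joint_velocities': array([-0.00079388, -0.0010734 ,  0.00254709,  0.00316029, -0.00123158,
       -0.00104306]), 'joint_torque': array([ 6.53917232e-04, -5.83877206e+01,  2.93654144e+01,  6.94038570e+00,
       -4.22303332e-03, -1.30827829e-05]), 'tool_pos': array([ 0.27555508, -0.61581077,  0.23059793]), 'orientation': array([-1.70803417e+00, -2.63535690e+00, -8.56491117e-04]), 'ft_force': array([ 1.09630393,  0.01633564, -0.19933148]), 'moment': array([ 0.01511588, -0.0220317 ,  0.01505257]), 'grip_width': 0.08550230311138227}
```

View pics/top0.png

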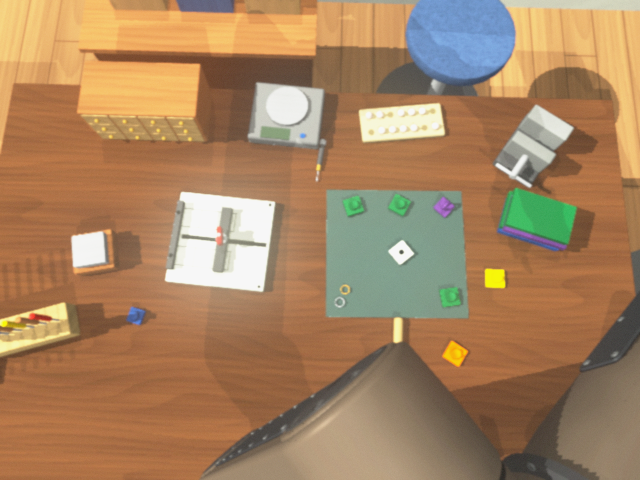

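View pics/side0.png

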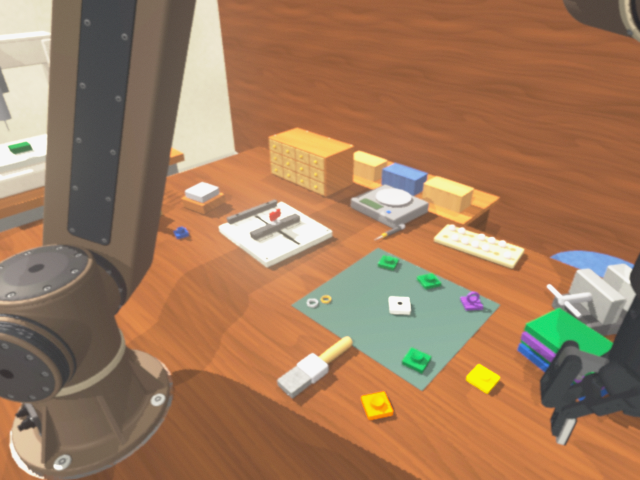

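Run:
```python
import cv2,numpy as np
im=cv2.imread('pics/top0.png')
a=cv2.resize(im[180:305,150:290],None,fx=5,fy=5,interpolation=cv2.INTER_CUBIC)[:600]
b=cv2.resize(im[180:330,320:520],None,fx=4,fy=4,interpolation=cv2.INTER_CUBIC)
cv2.imwrite('pics/c1.png',a);cv2.imwrite('pics/c2.png',b)
```

```text
(no output)
```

View pics/c1.png

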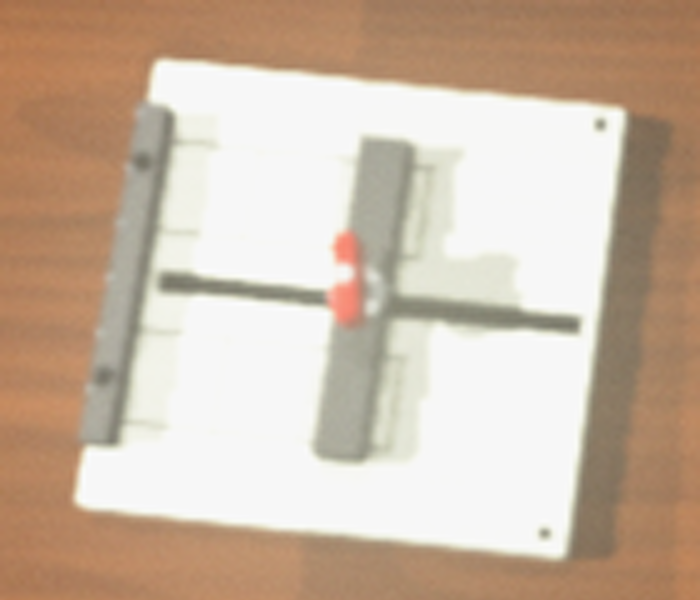

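View pics/c2.png

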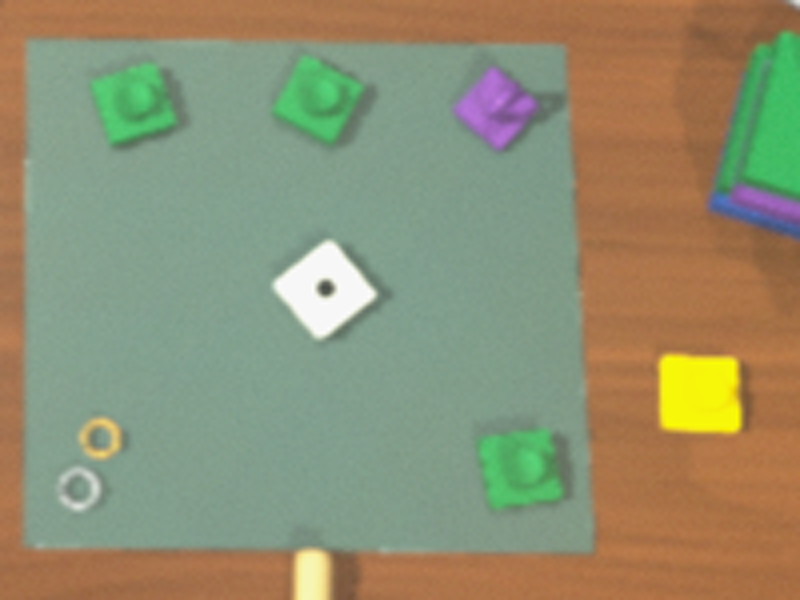

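```bash
cat >> h.py <<'E'
def load(fn): return dict(np.load('pics/'+fn))
def mask(f,kind,z=None):
    h=cv2.cvtColor(f['image'],cv2.COLOR_RGB2HSV)
    if kind=='green': m=cv2.inRange(h,(50,130,60),(80,255,255))
    if kind=='red':
        m=cv2.inRange(h,(0,120,150),(6,255,255))|cv2.inRange(h,(174,120,150),(180,255,255))
    if kind=='white': m=cv2.inRange(h,(0,0,200),(180,45,255))
    return m
def rects(f,m,z,amin,amax):
    out=[]
    for c in cv2.findContours(m,cv2.RETR_EXTERNAL,cv2.CHAIN_APPROX_NONE)[0]:
        a=cv2.contourArea(c)
        if not amin<a<amax: continue
        p=np.array([onplane(f,u,v,z)[:2] for u,v in c[:,0,:]],np.float32)*1000
        (cx,cy),(w,h),ang=cv2.minAreaRect(p)
        px=c[:,0,:].mean(0)
        out.append((px.round(),np.array([cx,cy])/1000,(w,h),((ang+45)%90)-45))
    return out
E
python3 - <<'E'
from h import *
f=load('top0.npz')
for k,z in(('green',.012),('white',.014),('white',.018)):
    for r in rects(f,mask(f,k),z,100,12000): print(k,r)
for r in rects(f,mask(f,'red'),.073,5,5000): print('red',r)
# distinct feature points on tray
for n,p,z in(('TL',(154,60),.018),('TR',(625,107),.018),('BL',(75,505),.018),('BR',(568,558),.018)):
    print(n,onplane(f,150+p[0]/5-.4,180+p[1]/5-.4,z))
E
```

```text
green (array([450., 297.]), array([ 0.44178088, -0.32341605]), (37.44461441040039, 37.976593017578125), 10.061080932617188)
green (array([353., 206.]), array([ 0.64917871, -0.10516968]), (37.575260162353516, 37.3421630859375), 18.614484786987305)
green (array([400., 205.]), array([ 0.65459131, -0.21319147]), (37.101051330566406, 38.53268814086914), -28.691444396972656)
green (array([535., 216.]), array([ 0.63542651, -0.53589368]), (158.57481384277344, 102.00957489013672), -16.844566345214844)
white (array([400., 252.]), array([ 0.54076056, -0.21490668]), (42.745704650878906, 44.492225646972656), 39.64790725708008)
white (array([ 88., 249.]), array([0.5276239 , 0.49656543]), (72.79342651367188, 71.77978515625), 11.424753189086914)
white (array([221., 242.]), array([0.55653101, 0.19626743]), (222.16513061523438, 213.74887084960938), -4.649925231933594)
white (array([512., 166.]), array([ 0.75602881, -0.48735535]), (42.003196716308594, 78.37688446044922), 19.386938095092773)
white (array([533., 147.]), array([ 0.80921802, -0.53575818]), (100.86573791503906, 27.518253326416016), -34.8030
[... 1418 characters left out ...]
982952]), (159.7525634765625, 144.4030303955078), -5.8930511474609375)
white (array([572.,   4.]), array([ 1.2056969 , -0.66068604]), (26.921018600463867, 358.0155944824219), 1.830257534980774)
red (array([ 39., 318.]), array([0.36825919, 0.54980811]), (10.356589317321777, 43.9175910949707), 1.591477632522583)
red (array([219., 240.]), array([0.54290063, 0.18827449]), (13.295740127563477, 4.329972743988037), 4.158323287963867)
red (array([219., 229.]), array([0.56742963, 0.1911571 ]), (9.116497039794922, 6.522848129272461), 4.158079624176025)
TL [0.66923091 0.29778678 0.018     ]
TR [0.652679   0.07719452 0.018     ]
BL [0.45921365 0.31399782 0.018     ]
BR [0.441635   0.09258764 0.018     ]
```

```bash
cat >> h.py <<'E'
from scipy.spatial.transform import Rotation as Ro
def down(a):
    x=np.array([np.cos(a),np.sin(a),0]); z=np.array([0,0,-1.]); return Ro.from_matrix(np.c_[x,np.cross(z,x),z]).as_rotvec()
YAW=np.deg2rad(-4.45); TC=np.array([0.5556,0.1953])
def tray(x,y,z=0):
    c,s=np.cos(YAW),np.sin(YAW); return np.array([TC[0]+c*x-s*y,TC[1]+s*x+c*y,z])
E
python3 - <<'E'
from h import *
for d in(-180,-90,0,90,180):
    a=YAW+np.deg2rad(d); q=kin.inverse_kinematics(tray(0,-.006,.2),down(a)); print(d,None if q is None else q.round(3))
for p in ((.4418,-.3234),(.649,-.105),(.6546,-.2132),(.54,-.2145)):
    print(np.hypot(*p))
E
```

```text
-180 [ 0.662  0.237 -0.234  0.    -1.1   -0.739]
-90 [ 0.662  0.237 -0.234  0.    -1.1    0.831]
0 [ 0.662  0.237 -0.234  0.    -1.1    2.402]
90 [ 0.662  0.237 -0.234  0.    -1.1   -2.31 ]
180 [ 0.662  0.237 -0.234  0.    -1.1   -0.739]
0.5475169403771906
0.6574389705516399
0.6884441880065515
0.5810423822751659
```

Run:
```python
from h import *
bot.move_pose(tray(0,-.006,.22),down(YAW+np.pi/2))
f=snap('wrist','w1.png'); print(f['extrinsics'].round(3).tolist()); print(status.read_state()['time_s'],status.read_state()['joints'].round(3))
f=snap('top','t1.png')
```

```text
[[0.079, -0.955, -0.287, 0.482], [0.997, 0.075, 0.024, 0.194], [-0.001, -0.288, 0.958, 0.363], [0.0, 0.0, 0.0, 1.0]]
3.1917 [ 0.661  0.222 -0.206  0.    -1.143 -2.31 ]
```

View pics/w1.png

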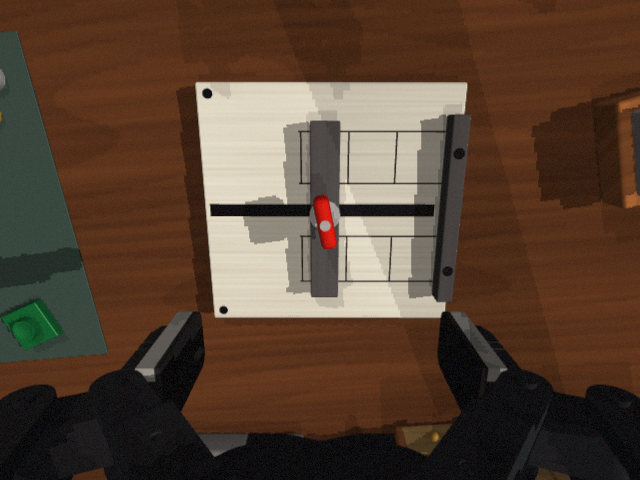

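View pics/t1.png

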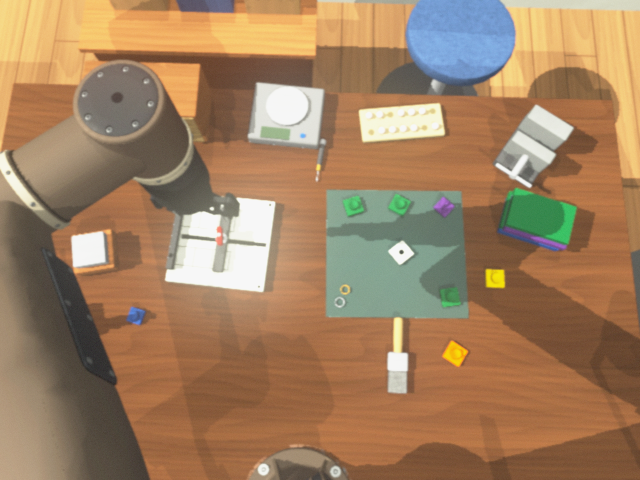

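Run:
```python
from h import *
f=load('w1.npz')
P={(-105,-110):(196,83),(-105,110):(467,83),(105,110):(447,318),(105,-110):(216,318)}
A=[];B=[]
for k,p in P.items():
    w=onplane(f,*p,.018); print(k,w.round(4)); A.append(k);B.append(w[:2])
A=np.array(A)/1000;B=np.array(B); 
H=((A-A.mean(0)).T@(B-B.mean(0))); yaw=np.arctan2(H[0,1]-H[1,0],H[0,0]+H[1,1]); print('c',B.mean(0),'yaw',np.degrees(yaw))
m=mask(f,'red')
print(rects(f,m,.073,50,5000))
im=cv2.resize(f['image'][170:320,260:400,::-1],None,fx=4,fy=4); cv2.imwrite('pics/c3.png',im)
```

```text
(-105, -110) [0.4435 0.0961 0.018 ]
(-105, 110) [0.4608 0.3132 0.018 ]
(105, 110) [0.6693 0.2996 0.018 ]
(105, -110) [0.652  0.0799 0.018 ]
c [0.55640254 0.19719368] yaw -4.321332037583437
[(array([327., 223.]), array([0.55416199, 0.19211362]), (37.79298782348633, 9.777231216430664), 6.9391655921936035)]
```

View pics/c3.png

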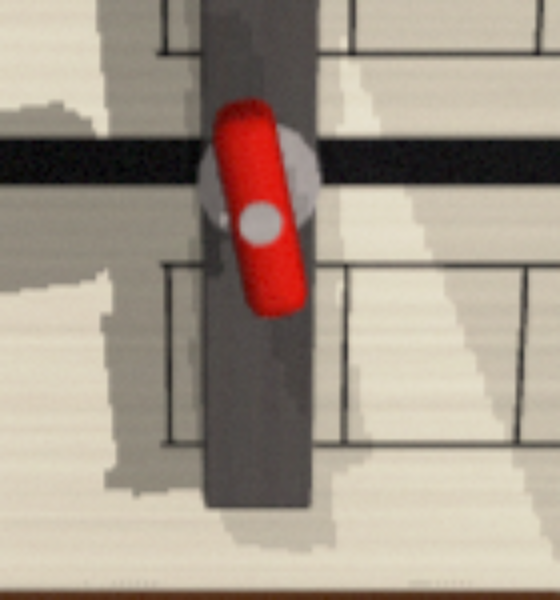

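Run:
```python
from h import *
f=load('w1.npz')
p=onplane(f,325.2,225.5,.073); print('pin',p)
c=np.array([.5542,.1921])*.6+p[:2]*.4; print(c)
a=np.deg2rad(96.9)
effector.command_gripper(.045,60)
bot.move_pose([*c,.11],down(a))
print(bot.movel([*c,.046],vel=.08,until_force=15))
s=status.read_state();print(s['tool_pos'],s['ft_force'])
effector.command_gripper(.0,50)
s=status.read_state();print(s['grip_width'],s['tool_pos'],s['ft_force'],s['moment'],s['time_s'])
snap('wrist','w2.png')
```

```text
pin [0.55547363 0.19122446 0.073     ]
[0.55470945 0.19174978]
False
[0.55508685 0.19198089 0.04644822] [0.11010921 0.75107201 0.16430139]
0.010978586879043906 [0.5549887  0.19189531 0.04660668] [-2.30893204  1.47730705  5.61952809] [0.60147076 0.41722013 0.0358351 ] 5.575
```

View pics/w2.png

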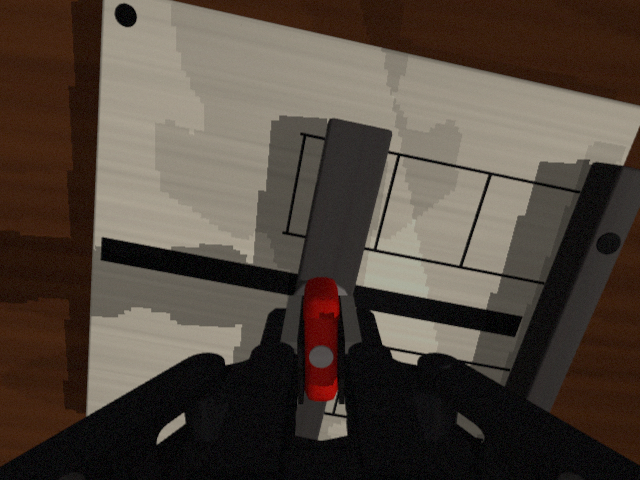

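Run:
```python
from h import *
q=np.array(status.read_state()['joints'])
for k in (.35,.7,1.05,1.37):
    t=q.copy(); t[5]+=k; bot.set_joints(t)
    s=status.read_state(); print(k,s['ft_force'].round(1),s['moment'].round(2),s['tool_pos'].round(4),s['time_s'],s['grip_width'])
snap('wrist','w3.png')
```

```text
0.35 [-0.4 -1.4  2.3] [-0.4  -0.    0.12] [0.5551 0.1918 0.0466] 6.05 0.010959491190451425
0.7 [ 1.2 -1.1  1. ] [-0.41 -0.36  0.09] [0.5552 0.1919 0.0466] 6.475 0.010931725766985792
1.05 [ 2.2 -0.3 -0.1] [-0.52 -1.04  0.07] [0.5553 0.192  0.0467] 6.9 0.011386036541282035
1.37 [ 4.9 -2.2 -2. ] [-0.56 -1.79  0.04] [0.5555 0.1921 0.0467] 7.3083 0.01088378738279089
```

View pics/w3.png

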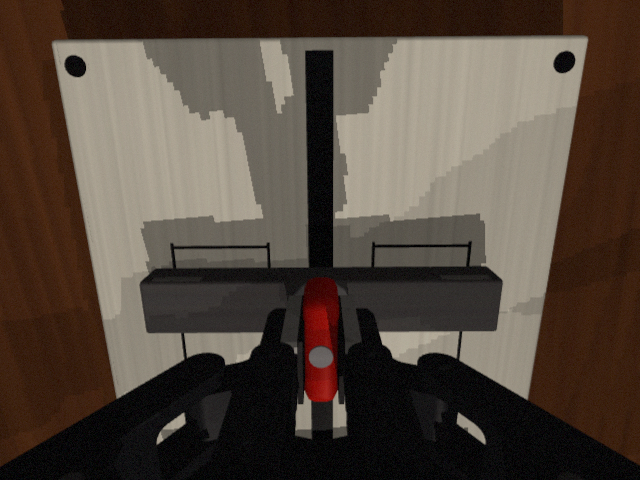

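Run:
```python
from h import *
s=status.read_state(); p0=np.array(s['tool_pos']); yd=np.array([-np.sin(YAW),np.cos(YAW),0])
r=bot.movel(p0-yd*.075,vel=.05,until_force=12)
s=status.read_state(); d=s['tool_pos']-p0
print(r,d.round(4),d@yd,s['ft_force'],s['time_s'])
c=s['tool_pos']; print('tray y',((c[:2]-TC)@yd[:2]), 'x',((c[:2]-TC)@[np.cos(YAW),np.sin(YAW)]))
effector.command_gripper(.05,60)
snap('wrist','w4.png')
bot.movel(c+[0,0,.06],vel=.15)
f=snap('wrist','w5.png'); snap('top','t5.png'); print(status.read_state()['time_s'])
```

```text
True [-0.0049 -0.063  -0.    ] -0.06315442640369971 [-1.29487035  4.77294677  0.32285715] 8.5167
tray y -0.06635700502760443 x 0.00019481243622348045
9.675
```

View pics/w5.png

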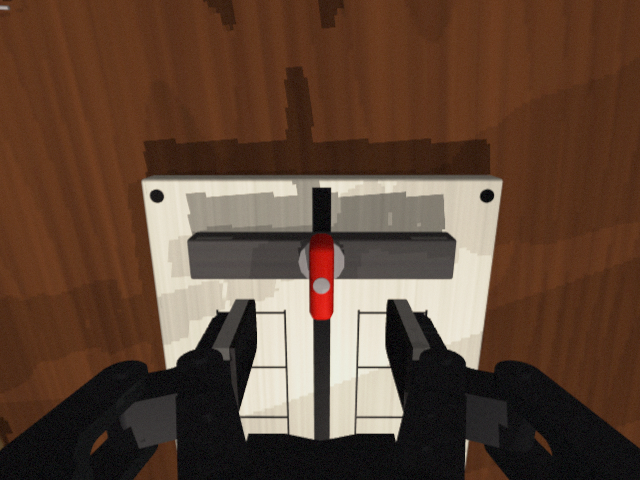

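View pics/t5.png

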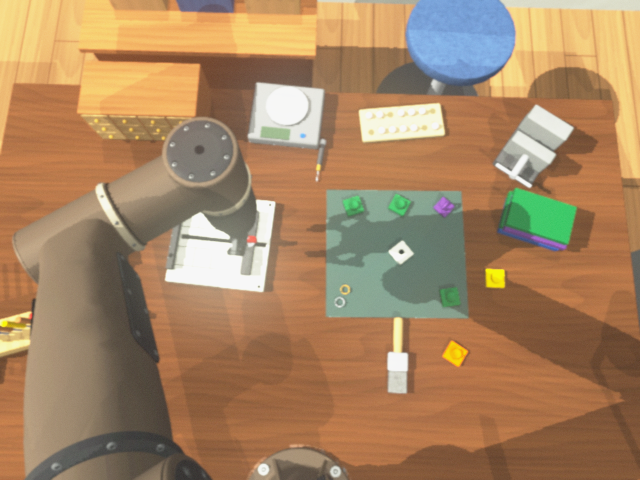

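```bash
cat >> h.py <<'E'
TC=np.array([0.5556+.00005,0.1959])
def gmask(f):
    h=cv2.cvtColor(f['image'],cv2.COLOR_RGB2HSV)
    return cv2.inRange(h,(45,140,35),(80,255,255))
def look(xy,kind,a,fn,z=.22):
    bot.move_pose([*xy,z],down(a)); f=snap('wrist',fn)
    m=gmask(f) if kind=='green' else cv2.inRange(cv2.cvtColor(f['image'],cv2.COLOR_RGB2HSV),(0,0,110),(180,60,255))
    if kind=='white':
        m=cv2.morphologyEx(m,cv2.MORPH_CLOSE,np.ones((9,9)))
    rs=[r for r in rects(f,m,.012 if kind=='green' else .014,600,9000)]
    rs=[r for r in rs if 33<min(r[2]) and max(r[2])<48]
    for r in rs: print(r)
    return min(rs,key=lambda r:np.hypot(*(r[1]-xy)))
E
python3 - <<'E'
from h import *
effector.command_gripper(.054,40)
r=look((.649,-.105),'green',np.pi+np.deg2rad(18.6),'b1.png')
print(status.read_state()['time_s'],status.read_state()['joints'].round(2))
E
```

```text
(array([319., 207.]), array([ 0.6498952 , -0.10569394]), (39.47233581542969, 40.27133560180664), 19.347761154174805)
(array([354.,  82.]), array([ 0.65552887, -0.21300801]), (40.00783920288086, 39.77275085449219), -27.772533416748047)
11.0167 [ 0.14  0.34 -0.05 -0.   -1.19  0.19]
```

View pics/b1.png

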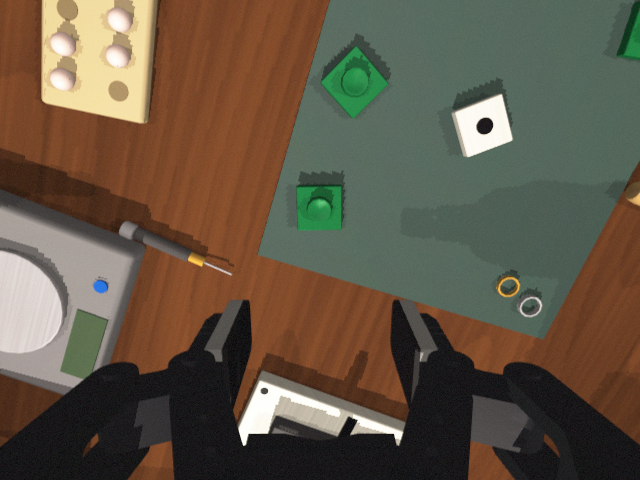

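```bash
cat >> h.py <<'E'
def pick(r,zt=.004,w=.040):
    xy=r[1]; a=np.pi+np.deg2rad(r[3])
    bot.move_pose([*xy,.06],down(a))
    print('hit',bot.movel([*xy,zt],vel=.08,until_force=12), status.read_state()['tool_pos'])
    effector.command_gripper(.030,40)
    s=status.read_state(); print('w',s['grip_width'],s['tool_pos'].round(4),s['ft_force'].round(1))
    bot.movel([*xy,.09],vel=.15); print('lift w',status.read_state()['grip_width'],status.read_state()['time_s'])
def place(tx,ty,zt=.021,fn=None):
    p=tray(tx,ty); a=np.pi+YAW
    bot.move_pose([p[0],p[1],.11],down(a))
    if fn: snap('wrist',fn)
    print('w',status.read_state()['grip_width'])
    print('hit',bot.movel([p[0],p[1],zt],vel=.08,until_force=8),status.read_state()['tool_pos'].round(4),status.read_state()['grip_width'])
    effector.command_gripper(.054,40)
    bot.movel([p[0],p[1],.11],vel=.15); print(status.read_state()['time_s'])
E
python3 - <<'E'
from h import *
pick((0,np.array([.6499,-.1057]),0,19.35))
snap('wrist','b2.png')
E
```

```text
hit False [ 0.6501742  -0.10570721  0.00410359]
w 0.038639436813315525 [ 0.6506 -0.1057  0.0049] [0.1 0.7 3. ]
lift w 0.03831610524660544 13.55
```

View pics/b2.png

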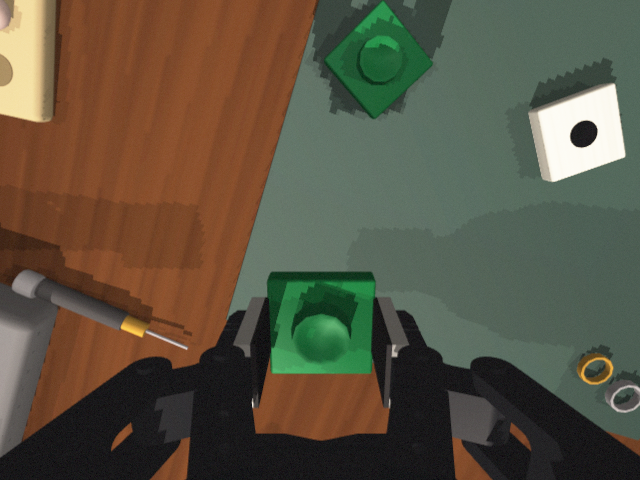

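Run:
```python
from h import *
place(.045,.0735,.0212)
r=look((.6555,-.213),'green',np.pi+np.deg2rad(-27.8),'b3.png')
pick(r)
place(-.045,.0735,.0212)
snap('wrist','b4.png')
```

```text
w 0.03901387987027258
hit True [0.6058 0.2654 0.0209] 0.03845637906531456
17.1333
(array([320., 207.]), array([ 0.65528882, -0.2139304 ]), (39.841163635253906, 39.640689849853516), -27.764408111572266)
hit False [ 0.65558696 -0.21403366  0.00415628]
w 0.03872855791927677 [ 0.656  -0.214   0.0049] [0.  0.4 3.6]
lift w 0.0383588028337871 21.5083
w 0.038528903527880416
hit True [0.516  0.2722 0.0209] 0.038785047029208417
25.4917
```

View pics/b4.png

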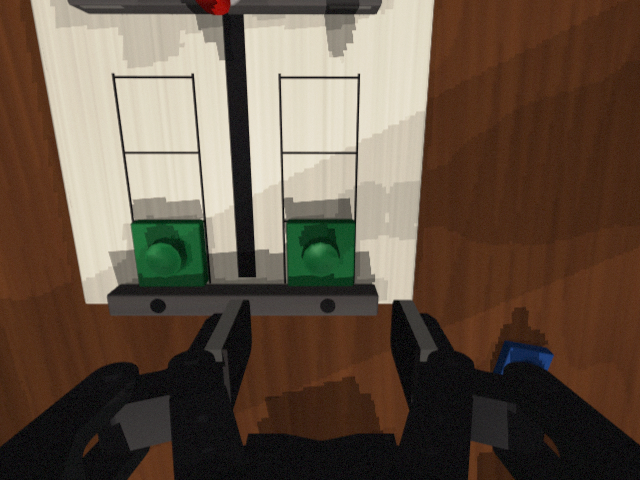

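View pics/b3.png

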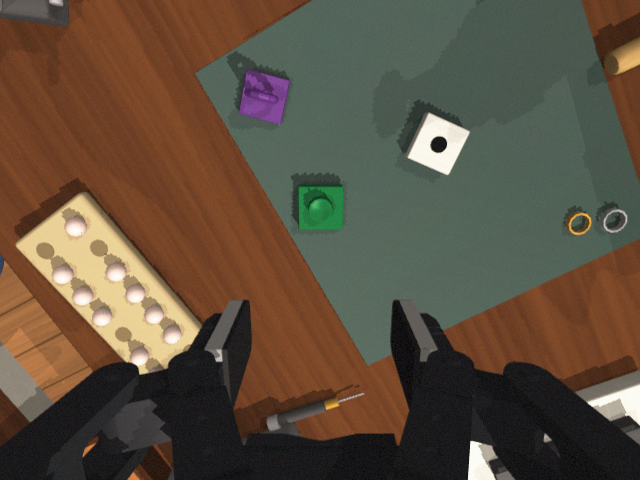

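Both blanks lie square in place 1 (wrist pixels 170,252 and 320,252). The third blank comes next.

Run:
```python
from h import *
r=look((.4418,-.3234),'green',np.pi+np.deg2rad(10),'b5.png')
f=load('b5.npz')
pick(r)
place(.045,.0325,.0212)
r=look((.540,-.2145),'white',np.pi+np.deg2rad(39.6),'b6.png')
```

```text
(array([321., 206.]), array([ 0.4420152 , -0.32552802]), (38.89640808105469, 40.127506256103516), 9.231704711914062)
hit False [ 0.4423889  -0.32568682  0.00439708]
w 0.03840463279631336 [ 0.4425 -0.3257  0.0049] [-1.2  1.4  6. ]
lift w 0.038418923156334606 30.3083
w 0.038574476654458616
hit True [0.6025 0.2245 0.0209] 0.038830218310695934
34.5167Traceback (most recent call last):
  File "<stdin>", line 6, in <module>
  File "h.py", line 44, in look
    return min(rs,key=lambda r:np.hypot(*(r[1]-xy)))
ValueError: min() iterable argument is empty
```

View pics/b5.png

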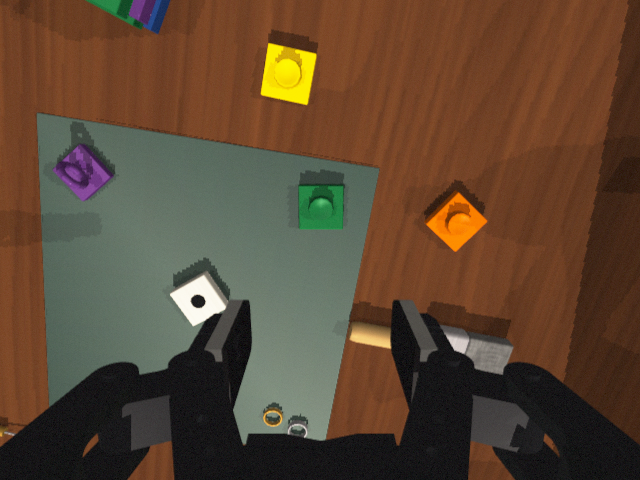

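View pics/b6.png

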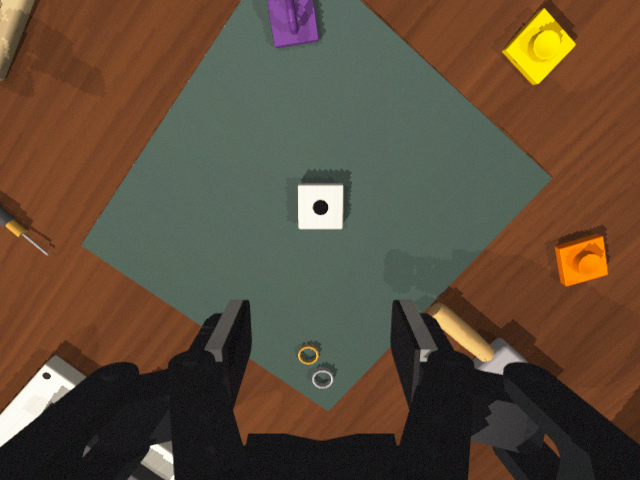

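The packer, white with a dark spot, is at (320,206). The orange look-alike (455,222) and yellow one (288,73) stay put. No green blanks remain on the mat, so the count is 3 and the packer is needed.

```bash
sed -i 's/(0,0,110),(180,60,255)/(0,0,165),(180,60,255)/' h.py
python3 - <<'E'
from h import *
r=look((.540,-.2145),'white',np.pi+np.deg2rad(39.6),'b7.png')
pick(r,zt=.0045)
place(-.045,.0325,.0212)
f=snap('wrist','b8.png'); 
c=tray(0,.02); bot.move_pose([c[0],c[1],.26],down(np.pi+YAW)); snap('wrist','b9.png'); print(status.read_state()['time_s'])
E
```

```text
(array([320., 206.]), array([ 0.54146136, -0.21592769]), (39.55540084838867, 38.70347213745117), 39.58349609375)
hit False [ 0.54182446 -0.21597425  0.00482796]
w 0.03861183364009354 [ 0.5421 -0.216   0.0054] [-0.6  0.2  5.7]
lift w 0.0385232617257591 39.0583
w 0.03906680346711461
hit True [0.5128 0.2313 0.0214] 0.0384981733512201
42.825
43.6
```

View pics/b9.png

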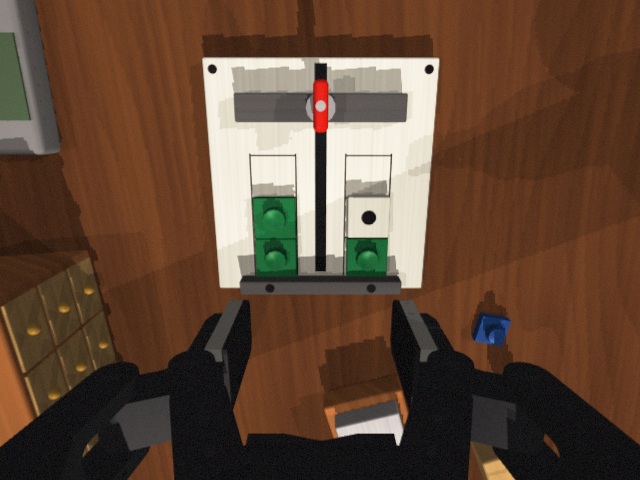

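Run:
```python
from h import *
c=tray(0,-.067); effector.command_gripper(.045,60)
bot.move_pose([c[0],c[1],.11],down(np.pi+YAW))
print(bot.movel([c[0],c[1],.046],vel=.08,until_force=15))
effector.command_gripper(0,50)
s=status.read_state();print(s['grip_width'],s['ft_force'].round(1))
p0=np.array(s['tool_pos']); yd=np.array([-np.sin(YAW),np.cos(YAW),0])
bot.movel(p0+yd*.055,vel=.06)
r=bot.movel(p0+yd*.076,vel=.02,until_force=7)
s=status.read_state(); print(r,(s['tool_pos']-p0)@yd,s['ft_force'].round(1),s['time_s'], (s['tool_pos'][:2]-TC)@yd[:2])
bot.hold(.4)
s=status.read_state(); print((s['tool_pos']-p0)@yd,s['ft_force'].round(1))
snap('wrist','d1.png'); snap('side','d1s.png')
```

```text
False
0.0110132681481757 [-1.6  0.2  5.3]
True 0.07009390421262743 [ 0.4 -1.9  4.5] 47.7583 0.0032337355822955162
0.07002168875077049 [ 0.  -0.1  2.9]
```

View pics/d1.png

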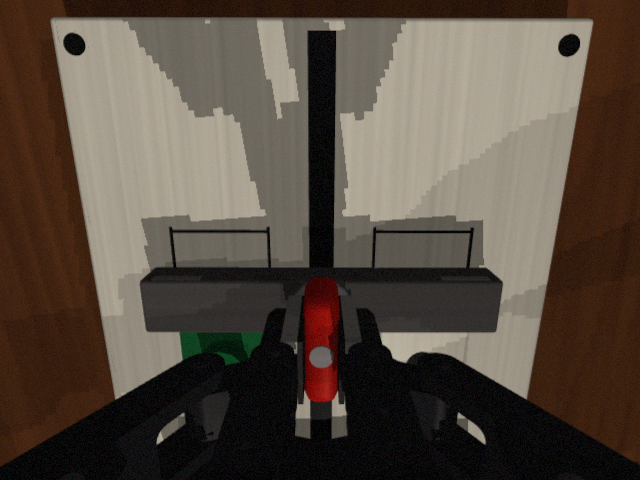

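View pics/d1s.png

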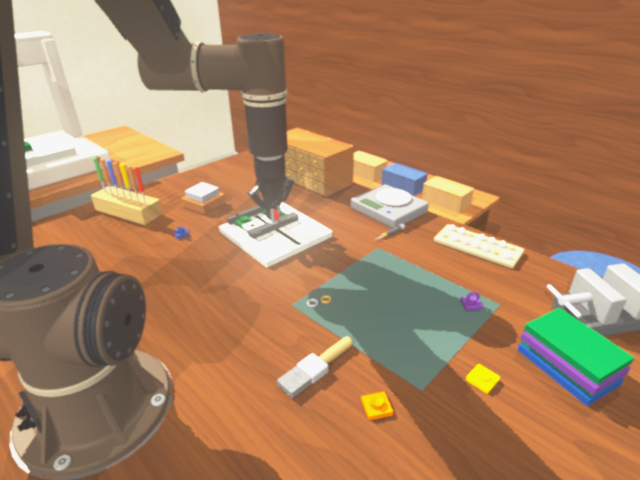

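Run:
```python
from h import *
q=np.array(status.read_state()['joints'])
for k in (.5,.9,1.2,1.4,1.52):
    t=q.copy(); t[5]-=k; bot.set_joints(t)
    s=status.read_state(); print(k,s['ft_force'].round(1),s['moment'].round(2),s['tool_pos'].round(4),s['joints'][5].round(3),s['time_s'],s['grip_width'])
bot.hold(.2); snap('wrist','d2.png')
effector.command_gripper(.045,60)
p=np.array(s['tool_pos']); bot.movel(p+[0,0,.07],vel=.1)
c=tray(0,-.02); bot.move_pose([c[0],c[1],.26],down(np.pi+YAW)); f=snap('wrist','d3.png'); snap('top','d3t.png');print(status.read_state()['time_s'])
print(rects(f,mask(f,'red')|cv2.inRange(cv2.cvtColor(f['image'],cv2.COLOR_RGB2HSV),(0,150,80),(6,255,255)),.073,50,3000))
```

```text
0.5 [-2.2  1.2  4.8] [ 0.33  0.77 -0.07] [0.5559 0.1991 0.0466] -1.25 48.8083 0.011154560723394073
0.9 [-2.9  1.7  6. ] [ 0.56  1.21 -0.1 ] [0.5558 0.1991 0.0466] -1.651 49.275 0.010572756250815885
1.2 [-2.9  0.   5.8] [-0.36  1.14 -0.03] [0.5556 0.1988 0.0466] -1.951 49.6667 0.011082180555165416
1.4 [-4.3 -1.   7.5] [-0.02  1.23 -0.01] [0.5556 0.1989 0.0466] -2.151 49.975 0.011280007001746585
1.52 [-2.9  0.9  6.9] [ 0.4   1.32 -0.08] [0.5556 0.1989 0.0466] -2.271 50.225 0.011142966909950706
53.2333
[(array([320., 237.]), array([0.55553046, 0.19519716]), (15.985976219177246, 39.437255859375), -4.57196044921875)]
```

View pics/d3.png

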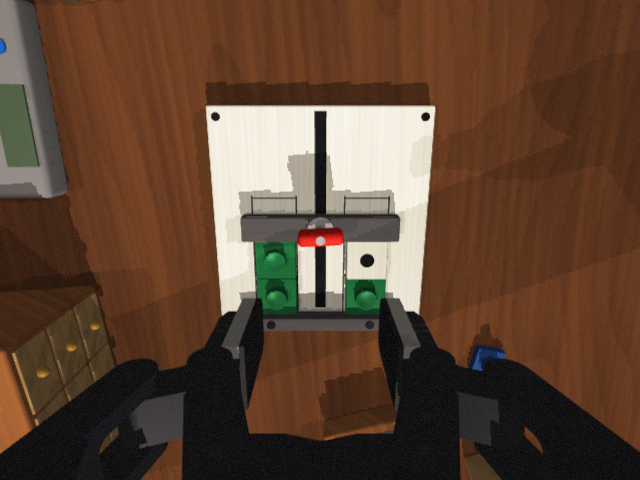

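View pics/d3t.png

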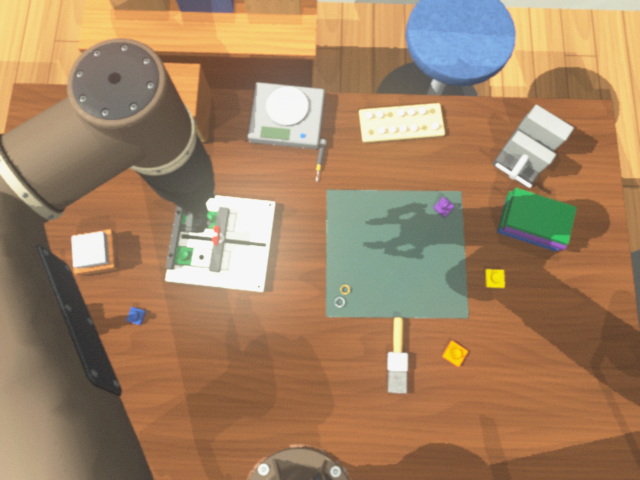

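Run:
```python
from h import *
f=load('d3.npz'); c,s=np.cos(YAW),np.sin(YAW)
for n,u,v,z in(('far2 boss',275,260,.036),('far1 boss',276,297,.036),('near1 boss',367,297,.036),('packer spot',367,261,.030)):
    d=onplane(f,u,v,z)[:2]-TC; print(n,(np.array([c*d[0]+s*d[1],-s*d[0]+c*d[1]])*1000).round(1))
ticket.sign_off(); print(status.read_state()['time_s'])
```

```text
far2 boss [43.6 32.7]
far1 boss [43.9 71.6]
near1 boss [-46.6  71.8]
packer spot [-46.2  36. ]
the job is handed in; nothing more can be done
the job is handed in; nothing more can be done
```

The tray is loaded and clamped, and the job was handed in at about 53 s on the robot's clock. The hand-in gives no verdict.

**What I did:**
- I freed the knob and slid the stop bar back to its end stop.
- I set the three green blanks in far 1, near 1 and far 2. Three is odd, so the aluminium packer went in near 2.
- I pushed the bar up until it met resistance, then turned the knob clockwise by 1.52 rad.

**What the last checks showed:**
- **Bar:** it stopped after 70.0 mm of travel from the end stop, exactly where a bar pressed against two packed 40 mm pieces should be.
- **Pieces:** in the last wrist picture they all look flat, square and in their lanes. Their centres, from pixels picked by eye, came out within about 4 mm of their places; the limit is 8 mm.
- **Disagreement:** those readings put the blanks 2–3 mm short of their places along the lanes, and the packer 1 mm past. The bar travel says the lanes are packed tight. I put this down to camera calibration and pixel picking, and did not measure further.
- **Knob:** in the last picture the grip lies along tray x to within a degree, which means roughly 1.5 rad.
- **Other things:** nothing else on the bench looks moved in the top view. This was by eye only.

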